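# Tip the markers out of the tailgate tray into the tub

## Robot

A 6-joint arm with a two-finger parallel gripper is mounted at the origin on the work surface. World frame = base frame: x ahead of the robot, y to its left, z up, the work surface at z = 0. Lengths are in m, angles in rad, forces in N, time in s.
With the tool pointing down it reaches from about 0.375 to 0.975 m from the base axis. Payload 3.8 kg.
Tool frame: the origin (TCP) lies on the centre line of the jaws, within the pads' length; the fingertips stand 14 mm ahead of it and the grasp point (between the pads) lies 5 mm behind it; z points along the fingers, y is the line along which they close (so a half turn about z gives the same grasp; the last joint's range is limited). The gripper opens to 85 mm and grips with 20 to 120 N. Pads are 22 mm wide; open, the fingers measure 114 mm over their backs; the gripper's body (76 mm by 85 mm) begins 54 mm behind the grasp point. The pads swing forward as they close: fully open they stand 13 mm farther back than shut.
Start: joints at [1.094, 0.264, 1.604, -0, 1.274, -0.037], TCP at [0.287, 0.611, 0.245] pointing down, gripper open.
Joint ranges: [-2.63, 2.63], [-0.94, 2.18], [0.31, 2.57], [-1.31, 4.45], [0, 2.66], [-2.55, 2.55]. Speed limits (rad/s): [2.57, 2.57, 3.14, 3.14, 3.14, 3.14].

## Interface

Orientations are given as a rotation vector (axis times angle).
In Python, from workcell import bot, eyes, spot_in gives the robot as it stands.
- The arm moves only by the tool carry_out, never from a script. Its argument "series" is text: rows parted by semicolons, each of 4 numbers parted by spaces: the shift along the world's x, y, z in m, then the turn about the world's z in degrees. In form: tx ty tz roll; .... A call has 1 to 20 rows; each row shifts and turns the commanded pose from where the row before left it; what a row does not reach is not made up. A row lasts 1/8 s, in which the tool goes at most 62.5 mm and 10.7 degrees, less where a joint would pass 70% of its speed; a pose out of reach is approached as far as the arm can. A call is refused whole if a number of a shift passes 0.0625 or a number of a turn 10.7, either way. A call with a gripper value outside its range is refused whole. "jaw" is the gripper command: -1 is shut, 1 is fully open, values between are in proportion, set as the call begins (left out, the last holds). The fingers move at their own pace and stop on an object; "grip_force" is the grip in N (left out, the last holds). Time passes only in rows, so rows that do not move let the fingers close. It gives the time, the measured TCP pose, the force, the opening and the grip force at its end, in the units of the state.
- bot.read_state(): the state, without advancing time (a new reading comes with each control period).
- eyes.read_camera(name): name is "scene" or "top"; returns (picture, depth): 384x512x3 uint8, blue, green, red; 384x512 float32, m along the optical axis (not along the pixel's ray), 0 where there is no reading.
- eyes.get_calibration(name): a dict with "K" (3x3 intrinsics, pixels), "position" and "rotation" of the camera in the world. Camera axes: x right, y down, z forward; pixel columns grow to the right and rows downward; lengths in m; the calibration is good to about 2 mm. A picture is of the moment at which its call begins. get_calibration takes no time and is no camera call.
- bot.finish_job(): hands the job in; it is judged then, once.
Trained networks look in the newest picture that a camera, given by its name, has taken for a name from the list of things; names that differ only in an ending like _2 or _b are one class to them, and where a whole thing is asked for, a point or a joint stands for the part that bears it (a point fixed in the world has none). Each returns a list of dicts, best first, with "score" (0 to 1); they miss things now and then, are a little off and sometimes report something else, mostly with a low value. They report only what shows in the picture. A call takes as long as a camera call. They do not tell look-alikes from the thing itself.
- spot_in(camera, target): "rect" ([centre column, centre row, width, height] in pixels, round what is visible of it).
The state is a dict: "time": time; "q": joint angles; "joint_vel": joint speeds; "joint_torque": joint torques, N m; "tool_pos": TCP position; "tcp_rot": TCP orientation; "wrist_force": force on the tool from outside, world axes, zero at the start; "torque": the same for the moment, N m; "width": opening from 0.0 (shut) to 1.0 (fully open); "grip_force": force on a finger pad.
Only numpy, scipy, OpenCV 4.12 (cv2) and the standard library are available. Lean on these libraries where they do the work, as an engineer would, in place of code of your own. Each camera call takes 0.05 s, during which the arm holds its last target. There are 200 camera calls.

## Task

Lower the hinged gate at the open end of the metal tipping tray while the tray lies level, then raise the tray by its wooden rear handle bar, reaching in under the lamp bar at a slant, so that all three markers slide out over the gate into the white tub. Lower the tray gently back onto its rest, leaving the gate down. Do not touch the markers, and leave everything else on the table where it is.

Things in the scene. Friction and masses are not known exactly. Their poses are not given: they have to be found in the camera images.
- stand: Plywood stand fixed to the table: base board 455 x 220 x 12 (x -250 to +205), two cheeks beside the tray's front end (tops 154 above the table, outer faces 79 off centre), a rest under the tray's rear. Origin on the table under the tray's tilting axis, mid-width. x from gate end to tray rear (roughly away from the robot), y left, z up. The tilting axis runs along y, 140 above the table.
- tray (a joint): Tilt of the tray: 0 = level on its rest, up to 0.8 rad as the rear rises. Swings easily, falls back if let go. Markers start to slide at about 13 to 21 degrees.
- tray_floor (a point): Centre of the tray's floor (inside), 75 behind the tilting axis. The tray is aluminium, 150 long (from the axis backwards), 122 wide, walls 40 high and 4 thick, floor top at the axis's height when level, 0.4 kg; open on top, closed at rear and sides, its front closed only by the gate. Axes: x to the rear, z up from the floor.
- tray_grip (a point): Middle of the tray's rear handle: a round wooden bar 14 thick along y (across the tray), clear between its two lugs for 114 mm, held by the lugs above the rear wall; 148 behind and 90 above the tilting axis when level, 50 above the wall's top. Too long to pinch end to end; pinched round its girth it can turn between the fingers. Axes: x to the rear, z up from the floor.
- lamp (a point): Centre of a lamp bar fixed to the stand, 24 (x) x 230 (y) x 18 high, level, 175 behind the tilting axis and 330 above the table, on thin legs 100 either side. It hangs over the rear handle (27 further back, 100 above), so a gripper coming straight down on the handle hits it: come from the gate side, leaning about 25 to 45 degrees, the fingers pointing down and to the rear.
- gate (a joint): Gate opening: 0 = shut, upright; 1.57 rad = lowered outwards towards the robot, flush with the tray floor as a chute; stops at 1.6. The hinge runs along its lower edge at the tray floor's front edge (1 mm from the tilting axis). Stiff (0.1 N m): it stays where it is left. May start up to 0.25 ajar. Aluminium panel 122 wide, 45 high, 4 thick.
- gate_grip (a point): Grip point of the gate's wooden tab, at the middle of the gate: 30 wide (across the tray), 10 thick, free of the panel from 45 to its end at 87 from the hinge. The point is at mid-width and mid-thickness, 70 above the hinge and 5 in front of it when shut. Axes: z from the hinge to the tab's free end, y along the hinge.
- tub_in (a point): Centre of the inner floor of the white plastic tub fixed on the base board, in front of and below the gate: outside 233 (stand x) x 170 x 55 high, wall 4, centre 128.5 in front of the tilting axis, rim 67 above the table. Axes as the stand's.
- marker1: One of three alike thick markers (white barrel, black cap), 100 long, 22 across, about 30 g, lying along the tray at the start; origin at mid-length on its axis, x along it.
- marker2: One of three alike thick markers (white barrel, black cap), 100 long, 22 across, about 30 g, lying along the tray at the start; origin at mid-length on its axis, x along it.
- marker3: One of three alike thick markers (white barrel, black cap), 100 long, 22 across, about 30 g, lying along the tray at the start; origin at mid-length on its axis, x along it.
- tube: Bystander: gold cardboard tube lying on the table, 200 long, 50 across; origin under its middle, its x axis along it
- book: Bystander: white closed book 150 x 200 x 24 lying flat; origin at the centre of its underside
- tape: Bystander: roll of amber tape lying flat, 90 across, 24 high; origin at the centre of its underside
- cup: Bystander: white paper cup, 74 across, 90 high; origin under its centre
- glue: Bystander: small white glue bottle with a cap, 28 across, 85 high, standing; origin under its centre
- phone: Bystander: black phone 145 x 72 x 9 lying flat; origin under its centre
Things that resemble listed ones, but are neither listed nor needed, are in the scene too. What is shaped like the marker3 but orange is not meant.

How it is judged:
By the outcome, as a careful person would: the job done as asked, in the order asked, and still so for the second after the job is handed in, with the robot touching nothing.
It also fails if it takes over 56 s, if anything falls off the work surface, if the arm or the gripper's body presses on something with over 40 N, if the wrist force passes 120 N, or if a joint passes its speed limit or range.

## Working session

There is one attempt and no reset: what is moved stays moved. The work goes in short steps, Python scripts to look and compute and a tool call to move; the robot and the scene stay as the last step left them, time stands still between calls to the robot, and variables do not carry over. Pictures are saved under pics/ and viewed, at most 11 in all, crops included, and the job is handed in when it is done.

Besides the shell and the picture viewer there is one more tool, called after "Emit:" as name(argument=value, ...) on one line, values as JSON. carry_out: Moves the arm, as the interface text tells. Its arguments: {"type":"object","properties":{"series":{"type":"string"},"jaw":{"type":"number"},"grip_force":{"type":"number"}},"required":["series"]}

```bash
ls; mkdir -p pics; cat > h.py <<'E'
import numpy as np, cv2
from workcell import bot, eyes, spot_in
def cloud(n):
    im,d=eyes.read_camera(n); c=eyes.get_calibration(n)
    K=np.array(c["K"]);R=np.array(c["rotation"]);p=np.array(c["position"])
    if R.shape!=(3,3): R=cv2.Rodrigues(R)[0]
    v,u=np.mgrid[:384,:512]
    P=np.stack([(u-K[0,2])/K[0,0]*d,(v-K[1,2])/K[1,1]*d,d],-1)@R.T+p
    P[d==0]=np.nan
    return im,P
E
python3 - <<'E'
from h import *
print(bot.read_state())
ims=[]
for n in("scene","top"):
    im,P=cloud(n); np.save(n+"_P.npy",P); cv2.imwrite(n+".png",im); ims.append(im)
    print(n,eyes.get_calibration(n)["position"])
    for t in("tray","gate","gate_grip","tray_grip","lamp","stand","tub_in","marker1"):
        try:
            for r in spot_in(n,t)[:3]:
                u,v=map(int,r["rect"][:2]); print(t,round(r["score"],2),np.round(r["rect"]),np.round(P[v,u],3))
        except Exception as e: print(t,e)
    cv2.imwrite(f"pics/{n}0.png",cv2.resize(im,(800,600)))
E
```

```text
pics
{'time': 0.0, 'q': array([ 1.09411102e+00,  2.64750485e-01,  1.60535837e+00,  2.03054396e-05,
        1.27371366e+00, -3.68973671e-02]), 'joint_vel': array([ 5.54767355e-04, -8.12472822e-05, -8.43886110e-04, -9.59637343e-04,
        1.07895211e-03,  6.54863900e-04]), 'joint_torque': array([-2.57866850e-04, -5.15147460e+01, -3.67297018e+01, -6.53867778e-05,
        1.34335557e-02, -1.14133599e-05]), 'tool_pos': array([0.28705421, 0.61015213, 0.24397224]), 'tcp_rot': array([-0.68514462, -3.06537009,  0.00337944]), 'wrist_force': array([0.52977473, 0.08606466, 0.97745581]), 'torque': array([-0.01315892, -0.00508898,  0.00451705]), 'grip_force': 0.0, 'width': 0.9997796097109634}
scene [0.92899    0.32906408 1.0160657 ]
tray 0.65 [238. 256.  80.  82.] [0.623 0.041 0.162]
tray 0.57 [243. 260. 167. 164.] [0.618 0.055 0.14 ]
gate 0.79 [258. 231.  44.  29.] [0.546 0.051 0.186]
gate 0.51 [236. 257.  81.  84.] [0.63 0.04 0.16]
gate_grip 0.55 [179. 247.  26.  31.] [ 0.741 -0.006  0.34 ]
tray_grip 0.55 [237. 254.  79.  83.] [0.614 0.029 0.137]
lamp 0.69 [244. 262. 166. 164.] [0.62  0.056 0.1
[... 428 characters left out ...]
46 [243. 160.  89. 158.] [0.567 0.061 0.146]
gate 0.58 [250. 163.  15.   5.] [0.548 0.035 0.228]
gate 0.56 [248. 144.   9.  30.] [0.619 0.041 0.159]
tray_grip 0.75 [246. 139.  44.  61.] [0.634 0.048 0.159]
tray_grip 0.74 [238. 143.   7.  35.] [0.621 0.076 0.162]
tray_grip 0.16 [243. 161.  88. 158.] [0.568 0.058 0.142]
lamp 0.65 [245. 161.  93. 157.] [0.568 0.051 0.142]
stand 0.91 [244. 162.  87. 159.] [0.565 0.054 0.141]
tub_in 0.97 [254. 206.  60.  72.] [0.421 0.025 0.018]
tub_in 0.64 [301. 196.  24.  21.] [ 0.457 -0.138  0.   ]
marker1 0.64 [258. 138.   7.  36.] [0.634 0.01  0.163]
marker1 0.63 [240. 144.   4.  34.] [0.618 0.069 0.162]
marker1 0.61 [250. 142.  11.  31.] [0.625 0.038 0.161]
```

View pics/scene0.png

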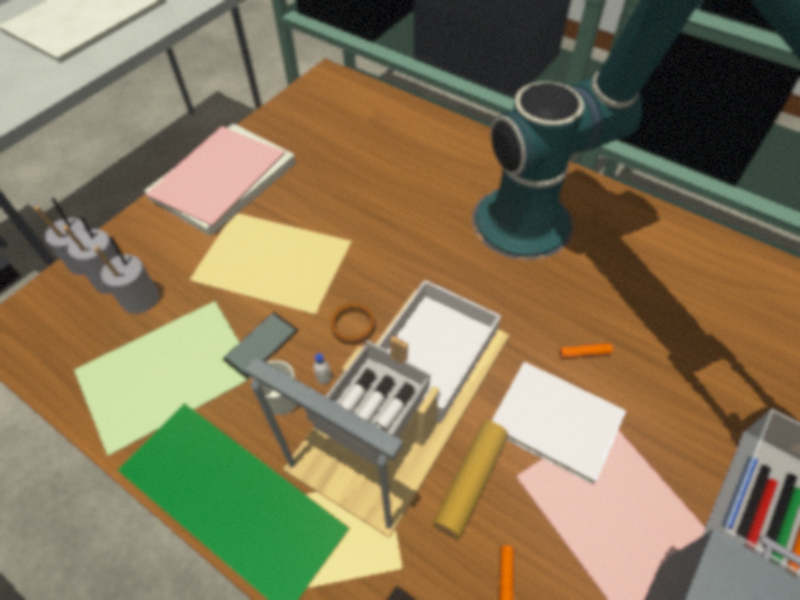

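View pics/top0.png

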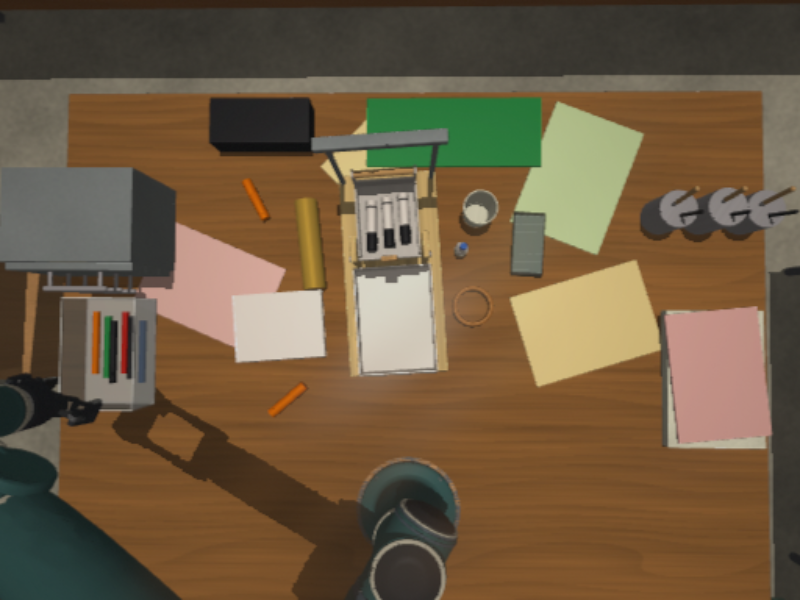

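```bash
python3 - <<'E'
import numpy as np
for n in("scene","top"):
    P=np.load(n+"_P.npy").reshape(-1,3); 
    m=(np.abs(P[:,0]-.7)<.15)&(np.abs(P[:,1]-.05)<.16)
    def rect(name,lo,hi,xr):
        A=P[m&(P[:,2]>lo)&(P[:,2]<hi)&(P[:,0]>xr[0])&(P[:,0]<xr[1])]
        if len(A)<5: print(n,name,len(A));return
        import cv2
        print(n,name,len(A),A.mean(0).round(4),A[:,2].max().round(4),cv2.minAreaRect(A[:,:2].astype(np.float32)))
    rect("lamp",.325,.36,(.6,.85)); rect("bar",.222,.25,(.64,.78)); rect("tab",.2,.24,(.5,.6))
    rect("walls",.172,.186,(.5,.8)); rect("cheeks",.148,.157,(.5,.6))
E
```

```text
scene lamp 1487 [0.7289 0.0601 0.3376] 0.3428 ((0.7275004982948303, 0.05292121320962906), (0.025264466181397438, 0.230049267411232), 3.695981025695801)
scene bar 54 [0.7457 0.0464 0.2361] 0.2489 ((0.7434662580490112, 0.0561707429587841), (0.00937575101852417, 0.2079704850912094), 3.9351117610931396)
scene tab 0
scene walls 402 [0.6434 0.0416 0.1786] 0.1859 ((0.6469404697418213, 0.05069513991475105), (0.20215927064418793, 0.20575203001499176), 3.8442187309265137)
scene cheeks 244 [0.5741 0.0529 0.1535] 0.157 ((0.5748392343521118, 0.04271521419286728), (0.16017422080039978, 0.04959556832909584), 89.9048843383789)
top lamp 905 [0.7284 0.0478 0.3391] 0.3466 ((0.7300629615783691, 0.04795016348361969), (0.024714188650250435, 0.22868883609771729), 3.9403674602508545)
top bar 234 [0.7061 0.0456 0.2369] 0.2498 ((0.7193172574043274, 0.04784739017486572), (0.04797399044036865, 0.20738214254379272), 4.0177083015441895)
top tab 0
top walls 237 [0.6498 0.0431 0.1808] 0.1859 ((0.6468348503112793, 0.043024979531764984), (0.19781255722045898, 0.20559750497341156), 3.6200485229492188)
top cheeks 127 [0.5761 0.0338 0.1541] 0.157 ((0.5748637318611145, 0.03821687027812004), (0.04585167020559311, 0.1570323258638382), 1.3472844362258911)
```

Both pictures show the stand in the middle, yawed about +4°. In the top picture the tray is near (388,215), the gate tab (388,258), the lamp (380,140) and the tub (397,320). The loose orange markers are look-alikes. I'll shut the jaws and go above the tray, behind the gate tab.

Emit:
carry_out(series="0 0 0.055 0; 0.022 -0.0406 0 -4.35; 0.022 -0.0406 0 -4.35; 0.022 -0.0406 0 -4.35; 0.022 -0.0406 0 -4.35; 0.022 -0.0406 0 -4.35; 0.022 -0.0406 0 -4.35; 0.022 -0.0406 0 -4.35; 0.022 -0.0406 0 -4.35; 0.022 -0.0406 0 -4.35; 0.022 -0.0406 0 -4.35; 0.022 -0.0406 0 -4.35; 0.022 -0.0406 0 -4.35; 0.022 -0.0406 0 -4.35; 0.022 -0.0406 0 -4.35; 0 0 0 0; 0 0 0 0", jaw=-1)

```text
time: 3.02
tool_pos: [0.5951, 0.0425, 0.3002]
tcp_rot: [-2.144, -2.295, -0.0]
wrist_force: [-0.2, 0.0, -0.1]
width: -0.003
grip_force: 0.0
```

```bash
cat >> h.py <<'E'
def st():
    s=bot.read_state(); R=cv2.Rodrigues(np.array(s["tcp_rot"]))[0]
    e=np.array([np.cos(.068),np.sin(.068)]); O=np.array([.5544,.0386]); d=np.array(s["tool_pos"][:2])-O
    print("t",round(s["time"],2),"tcp",np.round(s["tool_pos"],4),"stand",round(d@e,4),round(d@[-e[1],e[0]],4),"yaw_y",np.degrees(np.arctan2(R[1,1],R[0,1])).round(2),"tilt",R[2].round(3),"F",np.round(s["wrist_force"],1),"w",round(s["width"],2))
E
python3 - <<'E'
from h import *
st()
im,P=cloud("scene"); cv2.imwrite("pics/s1.png",cv2.resize(im[150:380,120:420],(800,600)))
im,P=cloud("top"); 
A=P[(P[...,2]>.19)&(P[...,2]<.24)&(np.abs(P[...,0]-.545)<.04)&(np.abs(P[...,1]-.04)<.06)]; print("tab?",len(A),np.round(A.mean(0),4))
np.save("top_P1.npy",P)
E
```

```text
t 3.02 tcp [0.5951 0.0425 0.3002] stand 0.0409 0.0011 yaw_y 3.89 tilt [ 0.001 -0.001 -1.   ] F [-0.2  0.  -0.1] w -0.0
tab? 38 [0.5436 0.0349 0.2267]
```

View pics/s1.png

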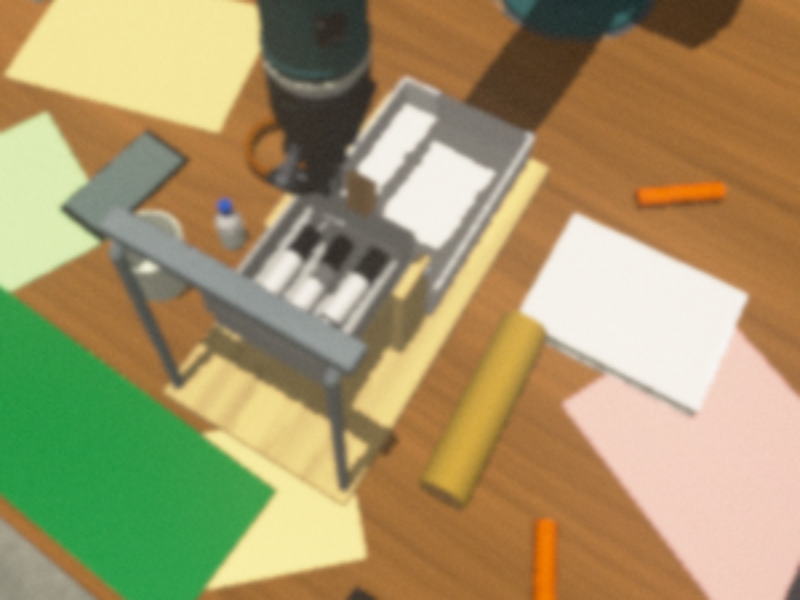

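Jaws are shut and above the tray behind the tab, with the tab at (362,190). The three markers lie clear on the floor near (340,270). Next I descend and push the gate over along its arc.

Emit:
carry_out(series="0 0 -0.04 0; 0 -0.001 -0.041 0; -0.013 -0.001 0 0; -0.0135 -0.001 0 0; -0.009 -0.0006 -0.001 0; -0.008 -0.0005 -0.0015 0; -0.008 -0.0005 -0.003 0; -0.0075 -0.0005 -0.004 0; -0.007 -0.0005 -0.005 0; -0.0065 -0.0005 -0.005 0; -0.005 -0.0003 -0.0065 0; -0.005 -0.0003 -0.007 0; -0.004 -0.0003 -0.0075 0; -0.003 -0.0002 -0.008 0; -0.002 0 -0.008 0; 0 0 -0.005 0; 0 0 -0.0035 0; 0 0 -0.001 0; 0 0 0 0")

```text
time: 5.5
tool_pos: [0.5041, 0.0352, 0.1532]
tcp_rot: [2.144, 2.296, 0.001]
wrist_force: [-0.1, -0.3, 0.4]
width: -0.002
grip_force: 0.0
```

```bash
python3 - <<'E'
from h import *
st()
im,P=cloud("scene"); cv2.imwrite("pics/s2.png",cv2.resize(im[150:330,180:420],(800,600)))
E
```

```text
t 5.5 tcp [0.5041 0.0352 0.1532] stand -0.0504 0.0001 yaw_y 3.9 tilt [ 0.  0. -1.] F [-0.1 -0.3  0.4] w -0.0
```

View pics/s2.png

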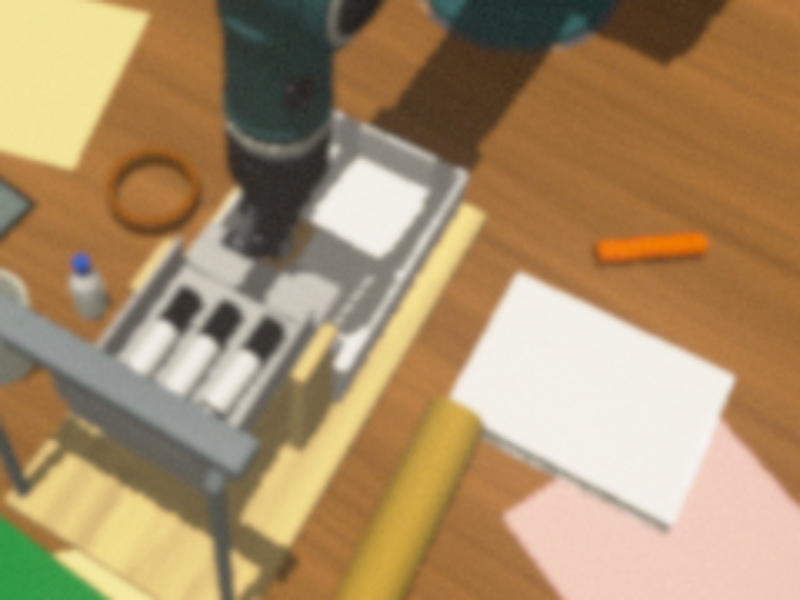

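The gate now lies flat outward, the tool tip at about (265,250), and the markers haven't moved. I'll rise, open the jaws and measure the open gripper against lamp and bar.

Emit:
carry_out(series="0 0 0.059 0; 0 0 0.059 0; 0 0 0.059 0; 0.037 0.0025 0 0; 0.037 0.0025 0 0; 0.037 0.0025 0 0; 0 0 0 0; 0 0 0 0", jaw=1)

```text
time: 6.55
tool_pos: [0.6145, 0.0427, 0.3299]
tcp_rot: [-2.144, -2.295, 0.001]
wrist_force: [-0.6, -0.3, 0.5]
width: 1.001
grip_force: 0.0
```

```bash
python3 - <<'E'
from h import *
st()
e=np.array([np.cos(.068),np.sin(.068)]);n=np.array([-e[1],e[0]]);O=np.array([.5544,.0386])
for c in("scene","top"):
    im,P=cloud(c); cv2.imwrite(f"pics/{c}3.png",cv2.resize(im[150:330,140:380] if c=="scene" else im[60:270,150:350],(800,600)))
    S=np.concatenate([((P[...,:2]-O)@e)[...,None],((P[...,:2]-O)@n)[...,None],P[...,2:]],-1)
    np.save(c+"_S.npy",S)
    Q=S.reshape(-1,3); 
    g=Q[(abs(Q[:,1])<.025)&(Q[:,0]>-.05)&(Q[:,0]<.155)&(Q[:,2]>.25)&(Q[:,2]<.5)]
    for z in np.arange(.26,.48,.02):
        a=g[abs(g[:,2]-z)<.01]
        if len(a): print(c,"z%.2f"%z,len(a),"sx",a[:,0].min().round(4),np.percentile(a[:,0],95).round(4),a[:,0].max().round(4),"zmin",a[:,2].min().round(4))
    l=Q[(abs(Q[:,0]-.175)<.03)&(Q[:,2]>.331)&(Q[:,2]<.345)&(abs(Q[:,1])<.11)]; print("lamp",len(l),np.percentile(l,[2,50,98],axis=0).round(4).tolist())
    b=Q[(abs(Q[:,0]-.145)<.02)&(Q[:,2]>.225)&(Q[:,2]<.25)&(abs(Q[:,1])<.05)]; print("bar",len(b), np.percentile(b,[2,50,98],axis=0).round(4).tolist() if len(b) else 0)
    gt=Q[(Q[:,0]<-.005)&(Q[:,0]>-.045)&(abs(Q[:,1])<.055)&(Q[:,2]>.1)&(Q[:,2]<.2)]
    if len(gt)>9: print("gate",len(gt),np.polyfit(gt[:,0],gt[:,2],1))
E
```

```text
t 6.55 tcp [0.6145 0.0427 0.3299] stand 0.0602 -0.0 yaw_y 3.91 tilt [ 0.    -0.001 -1.   ] F [-0.6 -0.3  0.5] w 1.0
scene z0.32 3 sx 0.0139 0.0164 0.0164 zmin 0.3292
scene z0.34 75 sx 0.0099 0.1144 0.1163 zmin 0.33
scene z0.36 53 sx 0.0042 0.1158 0.1163 zmin 0.3502
scene z0.38 157 sx -0.0136 0.1334 0.1341 zmin 0.3704
scene z0.40 207 sx -0.0137 0.1313 0.1329 zmin 0.3901
scene z0.42 259 sx -0.0105 0.1289 0.13 zmin 0.4101
scene z0.44 191 sx -0.0062 0.1258 0.1275 zmin 0.43
scene z0.46 124 sx 0.0882 0.097 0.0974 zmin 0.4502
lamp 1319 [[0.1625, -0.1056, 0.3327], [0.1751, 0.0077, 0.3386], [0.1856, 0.1062, 0.341]]
bar 0 0
gate 526 [0.023279   0.14000162]
top z0.38 27 sx -0.0122 0.0187 0.0197 zmin 0.3752
top z0.40 71 sx -0.0109 0.0321 0.0331 zmin 0.3908
top z0.42 48 sx -0.0086 0.0305 0.0347 zmin 0.4102
top z0.44 98 sx -0.0059 0.0254 0.0278 zmin 0.43
top z0.46 38 sx 0.0243 0.0328 0.0353 zmin 0.45
lamp 80 [[0.1645, -0.1098, 0.3329], [0.1745, -0.0998, 0.3396], [0.1877, -0.0464, 0.3433]]
bar 0 0
gate 369 [0.02245476 0.14112151]
```

View pics/scene3.png

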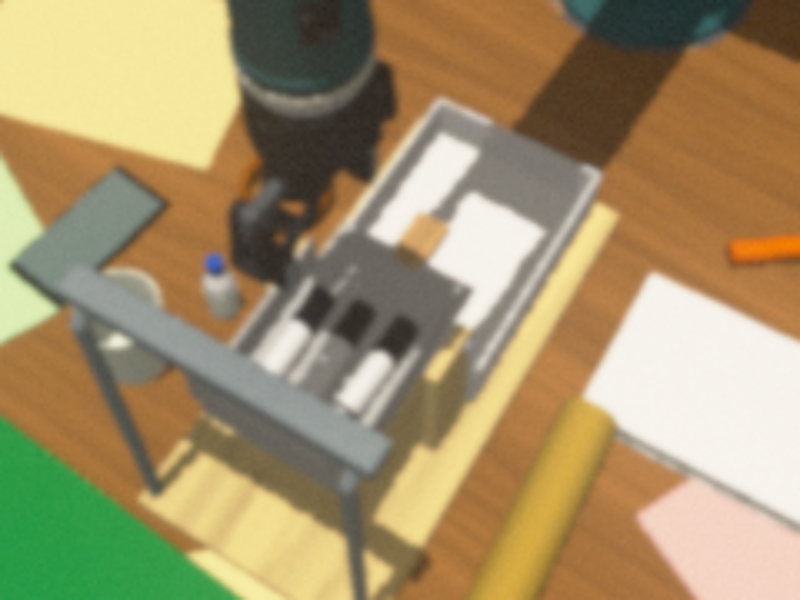

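The gate reads 1.593 rad, flush with the floor. Open, the tips sit level with the TCP, and the knuckles bulge out 74 mm from the centre line. I need finer profiles of the knuckles, lugs and lamp legs.

```bash
python3 - <<'E'
import numpy as np
e=np.array([np.cos(.068),np.sin(.068)]);n=np.array([-e[1],e[0]]);O=np.array([.5544,.0386])
Q=np.load("scene_S.npy").reshape(-1,3); Q=Q[np.isfinite(Q[:,0])]
print("gripper rel TCP (sx-.06, y, z-.33)")
g=Q[(abs(Q[:,1])<.07)&(Q[:,0]>.06)&(Q[:,0]<.155)&(Q[:,2]>.31)&(Q[:,2]<.5)]-[.0602,0,.33]
for z in np.arange(-.005,.16,.008):
    a=g[(abs(g[:,2]-z)<.004)]
    o=a[a[:,0]>.042]
    if len(a): print("%.3f"%z,len(a),"max x %.3f"%a[:,0].max(),"outer y",(o[:,1].min().round(3),o[:,1].max().round(3)) if len(o) else "", "all y",a[:,1].min().round(3),a[:,1].max().round(3))
for c in("scene","top"):
    P=np.load(c+"_P.npy").reshape(-1,3);P=P[np.isfinite(P[:,0])]
    S=np.c_[(P[:,:2]-O)@e,(P[:,:2]-O)@n,P[:,2]]
    for lab,lo,hi in(("z.19-.25",.19,.25),("legs z.06-.18",.06,.18),("legs z.25-.31",.25,.31)):
        a=S[(S[:,0]>.12)&(S[:,0]<.2)&(abs(S[:,1])<.13)&(S[:,2]>lo)&(S[:,2]<hi)]
        if lab[0]=="l": a=a[abs(a[:,1])>.085]
        for s in(-1,1):
            b=a[np.sign(a[:,1])==s]
            if len(b): print(c,lab,s,len(b),"min",b.min(0).round(3),"max",b.max(0).round(3))
    a=S[(S[:,0]>.12)&(S[:,0]<.165)&(abs(S[:,1])<.085)&(S[:,2]>.185)&(S[:,2]<.26)]
    print(c,len(a)); print(a[::max(1,len(a)//25)].round(3).tolist())
E
python3 - <<'E'
import cv2
im=cv2.imread("pics/scene3.png")[100:400,130:480]
cv2.imwrite("pics/crop.png",cv2.resize(im,(700,600)))
E
```

```text
gripper rel TCP (sx-.06, y, z-.33)
0.003 4 max x 0.049 outer y (np.float64(0.008), np.float64(0.014)) all y 0.008 0.014
0.011 15 max x 0.055 outer y (np.float64(0.003), np.float64(0.013)) all y 0.003 0.013
0.019 15 max x 0.056 outer y (np.float64(0.007), np.float64(0.013)) all y 0.007 0.013
0.027 14 max x 0.056 outer y (np.float64(0.008), np.float64(0.013)) all y 0.008 0.013
0.035 6 max x 0.056 outer y (np.float64(0.008), np.float64(0.013)) all y 0.008 0.013
0.043 16 max x 0.072 outer y (np.float64(-0.005), np.float64(0.016)) all y -0.005 0.016
0.051 62 max x 0.074 outer y (np.float64(-0.008), np.float64(0.016)) all y -0.008 0.016
0.059 66 max x 0.073 outer y (np.float64(-0.008), np.float64(0.015)) all y -0.008 0.019
0.067 78 max x 0.073 outer y (np.float64(-0.009), np.float64(0.015)) all y -0.009 0.02
0.075 57 max x 0.072 outer y (np.float64(-0.009), np.float64(0.015)) all y -0.009 0.022
0.083 79 max x 0.070 outer y (np.float64(-0.009), np.float64(0.015)) all y -0.009 0.022
0.091 80 max x 0.069 outer y (np.float64(-0.008), np.float64(0.015)) all y -0.008 0.022
0.099 160 max x 0.069 
[... 2121 characters left out ...]
-0.102  0.253]
top legs z.25-.31 1 1 min [0.186 0.1   0.25 ] max [0.186 0.1   0.25 ]
top 229
[[0.158, -0.06, 0.239], [0.155, -0.033, 0.235], [0.152, -0.059, 0.24], [0.154, 0.007, 0.237], [0.152, -0.019, 0.238], [0.151, -0.045, 0.237], [0.154, 0.051, 0.237], [0.152, 0.025, 0.237], [0.151, -0.001, 0.237], [0.149, -0.027, 0.237], [0.147, -0.053, 0.238], [0.15, 0.042, 0.24], [0.148, 0.016, 0.239], [0.147, -0.01, 0.236], [0.146, -0.036, 0.235], [0.142, -0.062, 0.242], [0.147, 0.034, 0.239], [0.146, 0.008, 0.236], [0.144, -0.018, 0.236], [0.142, -0.044, 0.234], [0.145, 0.049, 0.236], [0.145, 0.023, 0.232], [0.143, -0.003, 0.231], [0.142, 0.046, 0.236], [0.141, 0.055, 0.231], [0.142, 0.055, 0.206]]
```

View pics/top3.png

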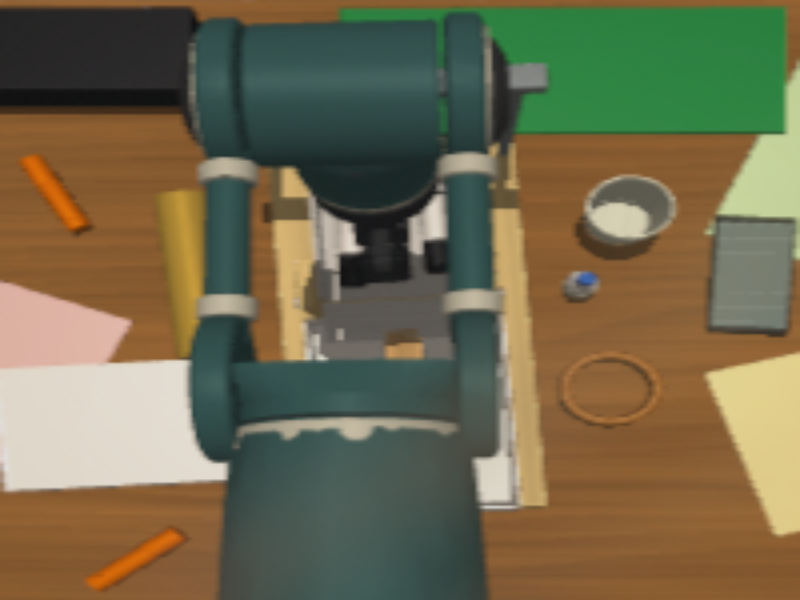

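```bash
python3 - <<'E'
import numpy as np
for c in("scene","top"):
    Q=np.load(c+"_S.npy").reshape(-1,3); Q=Q[np.isfinite(Q[:,0])]-[.0602,0,.33]
    a=Q[(Q[:,0]>-.02)&(abs(Q[:,1])<.2)&(Q[:,2]>.11)]
    for z in np.arange(.12,.5,.03):
        b=a[abs(a[:,2]-z)<.015]
        if len(b): print(c,"%.2f"%z,len(b),"x",b[:,0].min().round(3),b[:,0].max().round(3),"y",b[:,1].min().round(3),b[:,1].max().round(3))
E
```

```text
scene 0.12 242 x -0.019 0.037 y -0.022 0.04
scene 0.15 521 x -0.02 0.037 y -0.027 0.04
scene 0.18 341 x -0.02 0.038 y -0.026 0.04
scene 0.21 508 x -0.02 0.037 y -0.027 0.041
scene 0.24 564 x -0.013 0.037 y -0.023 0.043
scene 0.27 467 x -0.007 0.036 y -0.023 0.038
scene 0.30 575 x -0.007 0.041 y -0.053 0.068
scene 0.33 1397 x -0.02 0.046 y -0.055 0.07
scene 0.36 3757 x -0.02 0.045 y -0.055 0.07
scene 0.39 318 x -0.018 0.02 y -0.054 0.06
top 0.12 4 x -0.017 -0.012 y -0.037 0.032
top 0.15 12 x -0.019 -0.009 y -0.037 0.029
top 0.18 6 x -0.016 -0.011 y -0.037 0.033
top 0.21 27 x -0.02 -0.005 y -0.038 0.035
top 0.24 7 x -0.019 -0.015 y -0.034 0.029
top 0.30 3 x 0.012 0.015 y -0.043 -0.043
top 0.33 10 x -0.02 0.042 y -0.068 0.064
top 0.36 1763 x -0.02 0.044 y -0.069 0.065
top 0.39 844 x -0.02 0.024 y -0.059 0.055
```

Emit:
carry_out(series="-0.0027 0.039 0 0; -0.0026 0.0388 0 0; 0 0 -0.045 0; 0 0 -0.045 0; 0 0 -0.04 0; 0.02 0.0014 0 0; 0.01 0.0007 0 0; 0 0 0 0; 0 0 0 0")

```text
time: 7.78
tool_pos: [0.6397, 0.1226, 0.2015]
tcp_rot: [2.144, 2.295, 0.002]
wrist_force: [-0.1, -0.2, 0.0]
width: 0.998
grip_force: 0.0
```

```bash
python3 - <<'E'
from h import *
st()
im,P=cloud("scene"); cv2.imwrite("pics/s5.png",cv2.resize(im[170:320,130:330],(800,600)))
e=np.array([np.cos(.068),np.sin(.068)]);n=np.array([-e[1],e[0]]);O=np.array([.5544,.0386])
S=np.concatenate([((P[...,:2]-O)@e)[...,None],((P[...,:2]-O)@n)[...,None],P[...,2:]],-1).reshape(-1,3)
for l,q in(("bulge",(S[:,0]>.12)&(S[:,0]<.18)&(S[:,1]>.05)&(S[:,1]<.1)&(S[:,2]>.245)&(S[:,2]<.305)),("leg",(S[:,0]>.18)&(S[:,0]<.2)&(S[:,1]>.08)&(S[:,1]<.12)&(S[:,2]>.2)&(S[:,2]<.3)),("lug",(S[:,0]>.13)&(S[:,0]<.165)&(S[:,1]>.04)&(S[:,1]<.07)&(S[:,2]>.185)&(S[:,2]<.225))):
    a=S[q]; print(l,len(a),*(np.percentile(a,[3,97],axis=0).round(4).tolist() if len(a) else []))
E
```

```text
t 7.78 tcp [0.6397 0.1226 0.2015] stand 0.0908 0.078 yaw_y 3.9 tilt [ 0.     0.001 -1.   ] F [-0.1 -0.2  0. ] w 1.0
bulge 165 [0.1213, 0.0655, 0.2596] [0.1493, 0.0968, 0.3042]
leg 93 [0.1862, 0.0994, 0.2011] [0.1944, 0.1084, 0.2972]
lug 16 [0.1475, 0.0593, 0.1867] [0.1544, 0.0639, 0.2165]
```

View pics/s5.png

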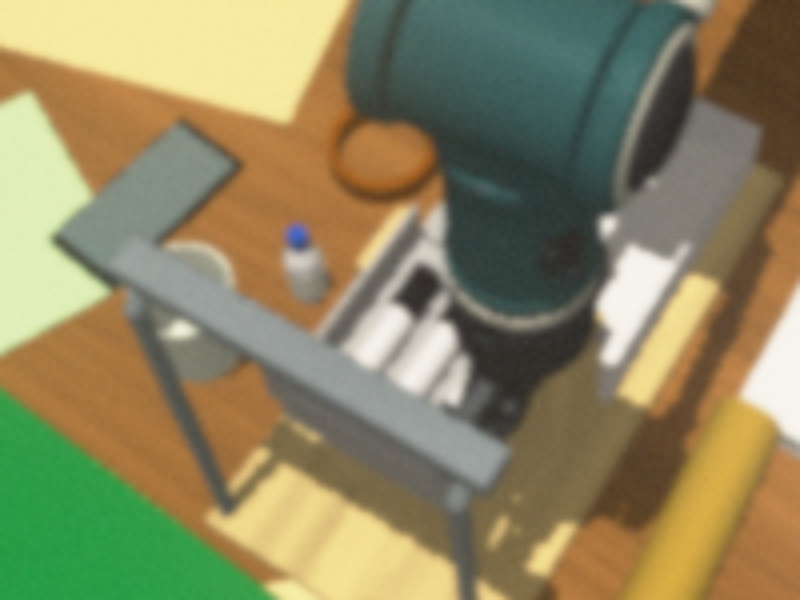

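The rear finger is about to pass between the lug and the lamp's +y leg, low enough to clear the lamp bar. It is centred in that gap, so I continue.

Emit:
carry_out(series="0.008 0.0005 -0.0005 0; 0.008 0.0005 0 0; 0.007 0.0005 0 0; 0.005 0.0004 0 0; 0 0 0 0; 0 0 0 0")

```text
time: 8.57
tool_pos: [0.6674, 0.1245, 0.1996]
tcp_rot: [-2.144, -2.296, 0.001]
wrist_force: [0.1, -0.1, -0.6]
width: 1.003
grip_force: 0.0
```

```bash
python3 -c "
from h import *
st()"
```

```text
t 8.57 tcp [0.6674 0.1245 0.1996] stand 0.1186 0.078 yaw_y 3.9 tilt [-0.    -0.001 -1.   ] F [ 0.1 -0.1 -0.6] w 1.0
```

Emit:
carry_out(series="0.0004 -0.006 0 0; 0.0004 -0.006 0 0; 0.0004 -0.006 0 0; 0.0004 -0.006 0 0; 0 0 0 0")

```text
time: 9.2
tool_pos: [0.6692, 0.0998, 0.1998]
tcp_rot: [2.145, 2.295, -0.0]
wrist_force: [-0.7, -0.7, -0.7]
width: 0.997
grip_force: 0.0
```

Emit:
carry_out(series="0.0006 -0.009 0 0; 0.0006 -0.009 0 0; 0.0006 -0.009 0 0; 0.0006 -0.009 0 0; 0.0006 -0.009 0 0; 0.0006 -0.009 0 0; 0 0 0 0")

```text
time: 10.07
tool_pos: [0.6729, 0.0456, 0.1998]
tcp_rot: [2.146, 2.295, -0.0]
wrist_force: [-0.2, 0.2, 0.4]
width: 0.999
grip_force: 0.0
```

```bash
python3 - <<'E'
from h import *
st()
im,P=cloud("scene"); cv2.imwrite("pics/s6.png",cv2.resize(im[170:320,130:330],(800,600)))
E
```

```text
t 10.07 tcp [0.6729 0.0456 0.1998] stand 0.1187 -0.001 yaw_y 3.84 tilt [-0.  0. -1.] F [-0.2  0.2  0.4] w 1.0
```

View pics/s6.png

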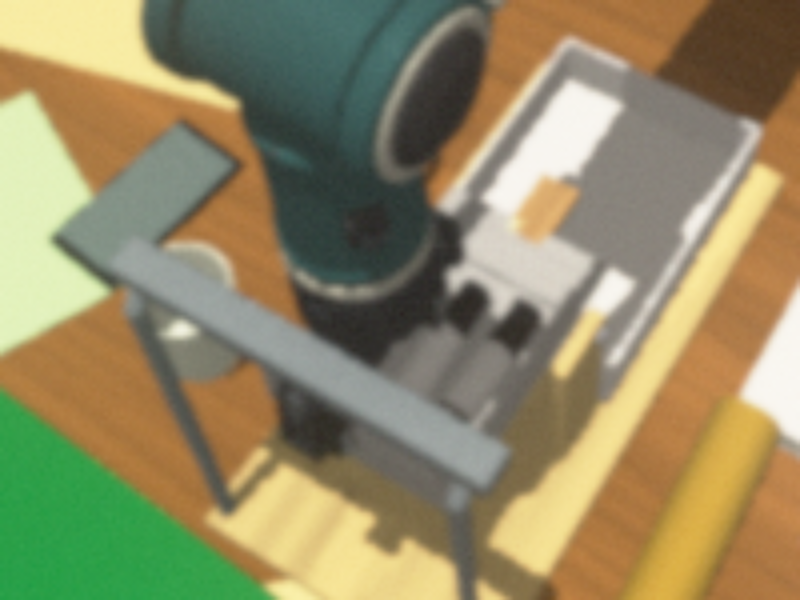

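The rear finger is behind the handle bar, with its knuckle under the lamp near (310,430), and the forces are zero. Now I pull towards the gate, which raises the tray on its arc.

Emit:
carry_out(series="-0.005 -0.0003 0.002 0; -0.004 -0.0003 0.003 0; -0.004 -0.0003 0 0; -0.004 -0.0003 0 0; -0.004 -0.0003 0 0; -0.004 -0.0003 0 0; -0.003 -0.0002 0 0; -0.003 -0.0002 0 0; 0 0 0 0")

```text
time: 11.25
tool_pos: [0.6571, 0.0457, 0.215]
tcp_rot: [2.126, 2.276, 0.044]
wrist_force: [33.5, 3.3, 5.7]
width: 1.003
grip_force: 16.8
```

```bash
python3 - <<'E'
from h import *
st()
im,P=cloud("scene"); cv2.imwrite("pics/s7.png",cv2.resize(im[170:320,130:330],(800,600)))
E
```

```text
t 11.25 tcp [0.6571 0.0457 0.215 ] stand 0.103 0.0001 yaw_y 3.92 tilt [-0.     0.039 -0.999] F [33.5  3.3  5.7] w 1.0
```

View pics/s7.png

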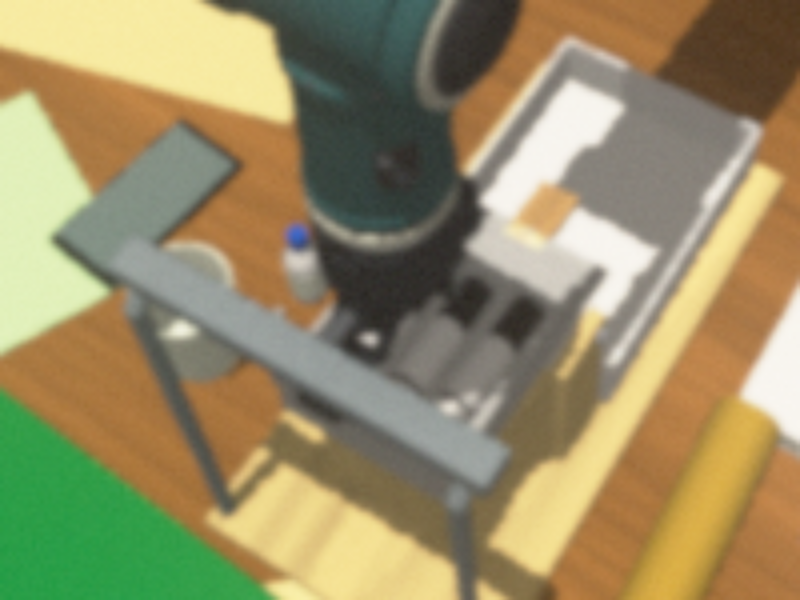

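The finger stuck to the bar by friction and rose with it until its knuckle met the lamp. I'll back off gently and start lower, so the knuckle stays under the lamp along the arc.

Emit:
carry_out(series="0.004 0.0003 0 0; 0.004 0.0003 0 0; 0.004 0.0003 0 0; 0.003 0.0002 -0.002 0; 0.003 0.0002 -0.003 0; 0.003 0.0002 0 0; 0.003 0.0002 0 0; 0.003 0.0002 0 0; 0.004 0.0003 0 0; 0 0 0 0; 0 0 0 0")

```text
time: 12.68
tool_pos: [0.6725, 0.0464, 0.1995]
tcp_rot: [-2.144, -2.295, 0.001]
wrist_force: [-1.0, -0.4, 0.2]
width: 1.0
grip_force: 0.0
```

```bash
python3 -c "
from h import *
st()"
```

```text
t 12.68 tcp [0.6725 0.0464 0.1995] stand 0.1184 -0.0002 yaw_y 3.9 tilt [ 0.    -0.001 -1.   ] F [-1.  -0.4  0.2] w 1.0
```

Emit:
carry_out(series="0 0 -0.004 0; 0 0 -0.004 0; 0 0 -0.004 0; 0 0 -0.0025 0; 0 0 0 0; -0.003 -0.0002 0 0; -0.002 -0.0001 0 0; 0 0 0 0; 0 0 0 0")

```text
time: 13.8
tool_pos: [0.6682, 0.0462, 0.1859]
tcp_rot: [2.144, 2.295, 0.001]
wrist_force: [1.2, 0.2, 1.4]
width: 1.0
grip_force: 0.0
```

```bash
python3 -c "
from h import *
st()"
```

```text
t 13.8 tcp [0.6682 0.0462 0.1859] stand 0.114 -0.0002 yaw_y 3.9 tilt [-0.     0.001 -1.   ] F [1.2 0.2 1.4] w 1.0
```

Emit:
carry_out(series="-0.003 -0.0002 0.001 0; -0.0032 -0.0002 0.005 0; -0.0036 -0.0002 0.0048 0; -0.0036 -0.0002 0.0048 0; -0.004 -0.0003 0.0044 0; -0.0035 -0.0002 0.003 0; 0 0 0 0; 0 0 0 0")

```text
time: 14.8
tool_pos: [0.65, 0.045, 0.2108]
tcp_rot: [2.141, 2.291, 0.009]
wrist_force: [7.4, 0.5, 3.7]
width: 1.003
grip_force: 2.1
```

```bash
cat >> h.py <<'E'
def tilt():
    im,P=cloud("scene")
    e=np.array([np.cos(.068),np.sin(.068)]);n=np.array([-e[1],e[0]]);O=np.array([.5544,.0386])
    S=np.c_[((P[...,:2]-O)@e).ravel(),((P[...,:2]-O)@n).ravel(),P[...,2].ravel()]
    g=S[(S[:,0]<-.006)&(S[:,0]>-.035)&(abs(S[:,1])<.05)&(S[:,2]>.085)&(S[:,2]<.146)]
    if len(g)>20:
        a=np.polyfit(g[:,0],g[:,2],1); print("gate slope deg",np.degrees(np.arctan(a[0])).round(1),"z0",a[1].round(4),len(g))
    return im,S
E
python3 -c "
from h import *
st(); tilt()"
```

```text
t 14.8 tcp [0.65   0.045  0.2108] stand 0.0958 -0.0002 yaw_y 3.9 tilt [-0.     0.008 -1.   ] F [7.4 0.5 3.7] w 1.0
gate slope deg 10.6 z0 0.1405 252
```

Tray tilt is 9.3° and the knuckle is coming clear of the lamp, at about 8 N. I continue along the arc.

Emit:
carry_out(series="-0.006 -0.0004 0.004 0; -0.005 -0.0003 0.005 0; -0.0032 -0.0002 0.0032 0; -0.0032 -0.0002 0.0032 0; -0.0046 -0.0003 0.0039 0; -0.0046 -0.0003 0.0039 0; -0.0049 -0.0003 0.0036 0; -0.0049 -0.0003 0.0036 0; 0 0 0 0; 0 0 0 0")

```text
time: 16.1
tool_pos: [0.6145, 0.0427, 0.2428]
tcp_rot: [2.139, 2.29, 0.013]
wrist_force: [7.5, 0.2, 7.4]
width: 0.996
grip_force: 0.2
```

```bash
python3 -c "
from h import *
st(); tilt()"
```

```text
t 16.1 tcp [0.6145 0.0427 0.2428] stand 0.0602 -0.0 yaw_y 3.9 tilt [-0.     0.011 -1.   ] F [7.5 0.2 7.4] w 1.0
gate slope deg 6.0 z0 0.1373 84
```

Emit:
carry_out(series="-0.0051 -0.0003 0.0033 0; -0.0051 -0.0003 0.0033 0; -0.0053 -0.0004 0.0029 0; -0.0053 -0.0004 0.0029 0; -0.0055 -0.0004 0.0026 0; -0.0055 -0.0004 0.0026 0; -0.0057 -0.0004 0.0021 0; 0 0 0 0; 0 0 0 0; 0 0 0 0; 0 0 0 0")

```text
time: 17.52
tool_pos: [0.5762, 0.0401, 0.2623]
tcp_rot: [2.14, 2.291, 0.011]
wrist_force: [4.5, 0.2, 8.8]
width: 1.0
grip_force: 0.0
```

```bash
python3 - <<'E'
from h import *
st(); im,S=tilt()
t=cv2.imread("x") 
im2,_=cloud("top")
a=cv2.resize(im[140:320,160:360],(400,360)); b=cv2.resize(im2[60:260,150:350],(400,360))
cv2.imwrite("pics/s8.png",np.hstack([a,b]))
E
```

```text
t 17.52 tcp [0.5762 0.0401 0.2623] stand 0.0219 -0.0 yaw_y 3.9 tilt [-0.    0.01 -1.  ] F [4.5 0.2 8.8] w 1.0
gate slope deg 41.0 z0 0.1419 83[ WARN:0@0.644] global loadsave.cpp:275 findDecoder imread_('x'): can't open/read file: check file path/integrity
```

View pics/s8.png

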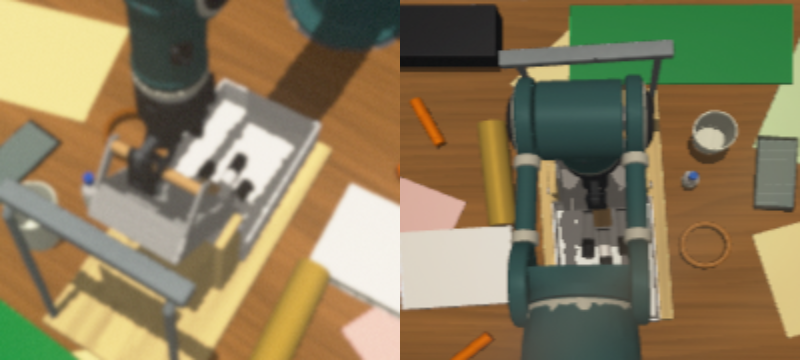

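```bash
python3 - <<'E'
from h import *
im,S=tilt(); g=im.max(2).ravel()
m=(S[:,0]<.03)&(S[:,0]>-.25)&(abs(S[:,1])<.08)&(S[:,2]<.2)&(g<70)&np.isfinite(S[:,2])
k=m.reshape(384,512).astype(np.uint8); n,l,s,c=cv2.connectedComponentsWithStats(k)
for i in range(1,n):
    if s[i,4]>6: q=S[(l==i).ravel()]; print(c[i].round(),s[i,4],np.percentile(q,[5,50,95],axis=0).round(3).tolist())
# interior of tray
for r in spot_in("scene","marker1"):
    u,v=map(int,r["rect"][:2]); print(round(r["score"],2),np.round(r["rect"]),S[v*512+u].round(3))
q=S[(S[:,0]<-.01)&(S[:,0]>-.24)&(abs(S[:,1])<.08)&(S[:,2]>.03)&(S[:,2]<.13)]
print("tub pts above floor",len(q))
for x0 in np.arange(-.24,0,.02):
    a=q[abs(q[:,0]-x0)<.01]; b=a[abs(a[:,1])<.075]
    if len(b): print(x0.round(2),len(b),np.percentile(b[:,2],[10,50,95]).round(3))
cv2.imwrite("pics/s9.png",cv2.resize(im[170:290,190:350],(800,600),interpolation=cv2.INTER_CUBIC))
E
```

```text
gate slope deg 39.9 z0 0.1415 91
[279. 221.] 17 [[-0.146, 0.001, 0.034], [-0.138, 0.006, 0.038], [-0.13, 0.01, 0.039]]
[263. 224.] 28 [[-0.116, -0.033, 0.035], [-0.105, -0.029, 0.037], [-0.093, -0.024, 0.039]]
[281. 235.] 23 [[-0.111, 0.031, 0.034], [-0.1, 0.035, 0.036], [-0.092, 0.04, 0.039]]
0.68 [325. 367.  14.  35.] [0.154 0.301 0.021]
0.55 [374. 225.  28.  10.] [-0.287  0.255  0.02 ]
0.45 [274. 227.  13.  17.] [-0.113  0.004  0.037]
tub pts above floor 534
-0.24 3 [0.048 0.055 0.069]
-0.16 15 [0.033 0.035 0.038]
-0.14 38 [0.032 0.037 0.039]
-0.12 91 [0.032 0.036 0.04 ]
-0.1 111 [0.032 0.036 0.039]
-0.08 45 [0.032 0.035 0.04 ]
-0.06 33 [0.085 0.091 0.098]
-0.04 31 [0.1   0.111 0.115]
-0.02 68 [0.044 0.12  0.129]
```

View pics/s9.png

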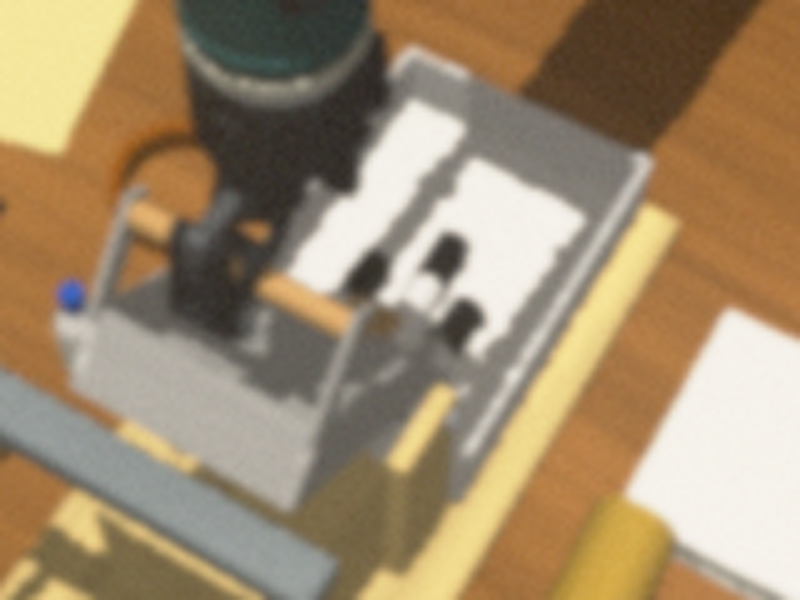

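All three black caps lie in the tub: (370,270), (445,255) and (462,325) in this crop, each about 37 mm high, which is flat on the tub floor. The tray is empty. Now I lower it back along the same arc.

Emit:
carry_out(series="0.0057 0.0004 -0.0021 0; 0.0055 0.0004 -0.0026 0; 0.0055 0.0004 -0.0026 0; 0.0053 0.0004 -0.0029 0; 0.0053 0.0004 -0.0029 0; 0.0051 0.0003 -0.0033 0; 0.0051 0.0003 -0.0033 0; 0.0049 0.0003 -0.0036 0; 0.0049 0.0003 -0.0036 0; 0.0046 0.0003 -0.0039 0; 0.0046 0.0003 -0.0039 0; 0.0032 0.0002 -0.0032 0; 0.0032 0.0002 -0.0032 0; 0.002 0.0001 -0.004 0; 0 0 -0.002 0; 0 0 0 0")

```text
time: 19.73
tool_pos: [0.6445, 0.0448, 0.2167]
tcp_rot: [2.137, 2.287, 0.019]
wrist_force: [11.4, 0.9, 7.6]
width: 1.001
grip_force: 0.0
```

```bash
python3 -c "
from h import *
st(); tilt()"
```

```text
t 19.73 tcp [0.6445 0.0448 0.2167] stand 0.0903 0.0 yaw_y 3.91 tilt [-0.     0.017 -1.   ] F [11.4  0.9  7.6] w 1.0
gate slope deg 14.1 z0 0.1405 237
```

Emit:
carry_out(series="0.0025 0.0002 -0.0035 0; 0.0029 0.0002 -0.0033 0; 0.0029 0.0002 -0.0033 0; 0.0028 0.0002 -0.0033 0; 0.0028 0.0002 -0.0033 0; 0 0 0 0")

```text
time: 20.52
tool_pos: [0.6589, 0.0457, 0.1998]
tcp_rot: [2.136, 2.287, 0.02]
wrist_force: [12.9, 1.8, 7.1]
width: 1.001
grip_force: 0.0
```

```bash
python3 -c "
from h import *
st(); tilt()"
```

```text
t 20.52 tcp [0.6589 0.0457 0.1998] stand 0.1047 0.0 yaw_y 3.9 tilt [-0.     0.017 -1.   ] F [12.9  1.8  7.1] w 1.0
gate slope deg 6.4 z0 0.1398 243
```

Emit:
carry_out(series="0.0016 0.0001 -0.0021 0; 0.0016 0.0001 -0.0021 0; 0.0016 0.0001 -0.0021 0; 0.0016 0.0001 -0.0021 0; 0.0014 0.0001 -0.0021 0; 0.0014 0.0001 -0.0015 0; 0 0 0 0")

```text
time: 21.45
tool_pos: [0.6675, 0.0464, 0.1873]
tcp_rot: [2.137, 2.288, 0.018]
wrist_force: [13.2, 1.8, 5.7]
width: 1.002
grip_force: 0.0
```

```bash
python3 -c "
from h import *
st(); tilt()"
```

```text
t 21.45 tcp [0.6675 0.0464 0.1873] stand 0.1134 0.0001 yaw_y 3.9 tilt [-0.     0.016 -1.   ] F [13.2  1.8  5.7] w 1.0
gate slope deg 1.2 z0 0.1399 293
```

Emit:
carry_out(series="0.002 0.0001 -0.0005 0; 0.002 0.0001 -0.0005 0; 0.003 0.0002 0 0; 0.003 0.0002 0.001 0; 0.0025 0.0002 0.002 0; 0 0 0 0; 0 0 0.005 0; 0 0 0.008 0; 0 0 0 0; 0 0 0 0")

```text
time: 22.75
tool_pos: [0.6736, 0.0467, 0.1979]
tcp_rot: [2.144, 2.296, 0.001]
wrist_force: [-0.5, 0.0, -0.3]
width: 0.992
grip_force: 0.0
```

```bash
python3 -c "
from h import *
st(); tilt()"
```

```text
t 22.75 tcp [0.6736 0.0467 0.1979] stand 0.1195 -0.0 yaw_y 3.9 tilt [-0.     0.001 -1.   ] F [-0.5  0.  -0.3] w 0.99
gate slope deg 1.0 z0 0.1398 313
```

Free of the bar, tray level. I leave by the way I came in: sideways behind the lug, forward, then up.

Emit:
carry_out(series="-0.0007 0.0097 0.001 0; -0.0007 0.0097 0.001 0; -0.0007 0.0097 0 0; -0.0007 0.0097 0 0; -0.0007 0.0097 0 0; -0.0007 0.0097 0 0; -0.0006 0.0097 0 0; -0.0006 0.0097 0 0; 0 0 0 0; -0.008 -0.0005 0 0; -0.01 -0.0007 0 0; -0.015 -0.001 0 0; -0.025 -0.0017 0 0; 0 0 0.04 0; 0 0 0.06 0; 0 0 0.06 0; -0.04 0.05 0 0; -0.04 0.06 0 0; -0.04 0.06 0 0; 0 0 0 0")

```text
time: 25.3
tool_pos: [0.4984, 0.2759, 0.3599]
tcp_rot: [-2.137, -2.301, -0.001]
wrist_force: [-0.3, -1.0, -0.3]
width: 0.996
grip_force: 0.0
```

```bash
python3 - <<'E'
from h import *
st(); im,S=tilt(); g=im.max(2).ravel()
m=(S[:,0]<.0)&(S[:,0]>-.25)&(abs(S[:,1])<.08)&(S[:,2]<.2)&(g<70)&np.isfinite(S[:,2])
n,l,s,c=cv2.connectedComponentsWithStats(m.reshape(384,512).astype(np.uint8))
for i in range(1,n):
    if s[i,4]>6: print(np.median(S[(l==i).ravel()],axis=0).round(3))
f=S[(S[:,0]>.02)&(S[:,0]<.13)&(abs(S[:,1])<.05)&(S[:,2]>.12)&(S[:,2]<.2)]; print("tray floor",np.polyfit(f[:,0],f[:,2],1).round(3),f[:,2].max().round(3),len(f))
P0=np.load("scene_P.npy"); im0=cv2.imread("scene.png")
for t in("tube","book","tape","cup","glue","phone"):
    r=spot_in("scene",t)[0]["rect"]; u,v=map(int,r[:2]); print(t,np.round(r),"diff old",np.abs(im[v-6:v+6,u-6:u+6].astype(int)-im0[v-6:v+6,u-6:u+6]).mean().round(1))
E
```

```text
t 25.3 tcp [0.4984 0.2759 0.3599] stand -0.0397 0.2405 yaw_y 4.22 tilt [ 0.001 -0.    -1.   ] F [-0.3 -1.  -0.3] w 1.0
gate slope deg 1.6 z0 0.1401 354
[-0.138  0.006  0.038]
tray floor [0.001 0.14 ] 0.145 1027
tube [302. 310.  48.  78.] diff old 6.5
book [359. 271.  82.  75.] diff old 108.4
tape [228. 205.  33.  25.] diff old 5.9
cup [180. 249.  24.  35.] diff old 7.0
glue [206. 237.  13.  18.] diff old 7.1
phone [167. 220.  53.  39.] diff old 6.5
```

```bash
python3 -c "
from h import *
print(bot.finish_job())"
```

```text
the job is handed in; nothing more can be done
None
```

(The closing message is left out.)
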